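# Open the knife-case padlock and hold it up

### The arm

A 7-joint arm with a two-finger parallel gripper is mounted at the origin on the work surface. World frame = base frame: x ahead of the robot, y to its left, z up, the work surface at z = 0. Lengths are in m, angles in rad, forces in N, time in s.
With the tool pointing down it reaches from about 0.425 to 0.925 m from the base axis. Payload 6.8 kg.
Tool frame: the origin (TCP) lies at the very end of the fingers, on their centre line; the grasp point (between the pads) lies 19 mm behind it (bot.grasp_offset is the distance from the TCP to the grasp point, in m); z points along the fingers, y is the direction in which the jaws open and shut (so a half turn about z gives the same grasp; the last joint's range is limited). The gripper opens to 85 mm and grips with 20 to 120 N. Pads are 22 mm wide; open, the fingers measure 114 mm over their backs; the gripper's body (76 mm by 85 mm) begins 54 mm behind the grasp point. The pads swing forward as they close: fully open they stand 13 mm farther back than shut.
Start: joints at [-0.108, 0.477, 0.022, 1.555, -0.011, 1.109, -0.083], TCP at [0.675, 0, 0.231] pointing down, gripper open.
Joint ranges: [-2.96, 2.96], [-0.34, 2.1], [-1.41, 1.46], [0.24, 2.44], [-1.37, 4.51], [0.17, 1.92], [-2.96, 2.96]. Speed limits (rad/s): [2.39, 2.39, 3.14, 3.14, 3.14, 3.14, 3.14].

### API

Orientations are given as a unit quaternion [w, x, y, z].
In Python, from station import monitor, cams, bot, finder gives the robot as it stands.
- The arm moves only by the tool jog_arm, never from a script. Its argument "plan" is a list of rows, each an object of numbers: "x", "y", "z": the shift along the tool's x, y, z as a fraction of full scale; "wx", "wy", "wz": the turn, a rotation vector about the tool's x, y, z as a fraction of full scale. A call has 1 to 12 rows; each row is the pose to reach, as a shift and turn from the pose measured when the call began, along the tool's axes at that moment, turning the shorter way round; what a row does not reach only later rows make up. Full scale, the value 1, is 20 cm for a shift and 180 degrees for a turn. A row lasts 1/12 s, in which the tool goes at most 41.7 mm and 7.16 degrees, less where a joint would pass 70% of its speed; a pose out of reach is approached as far as the arm can. A call with a number of a shift or a turn outside -1 to 1 is refused whole. A call with a gripper value outside its range is refused whole. "hand" is the opening, from -1 (shut) to 1 (fully open), set as the call begins (left out, the last holds). The fingers move at their own pace and stop on an object; "grip_force" is the grip in N (left out, the last holds). Time passes only in rows, so rows that repeat a pose let the fingers close. It gives the time, the measured TCP pose, the force and the opening at its end, in the units of the state.
- monitor.get_obs(): the state, without advancing time (a new reading comes with each control period).
- cams.read_camera(name): name is "scene" or "side" or "wrist"; returns the picture (400x640x3 uint8, red, green, blue); there is no depth.
- cams.get_calibration(name): a dict with "fx", "fy", "cx", "cy" (pixels), "extrinsics" (4x4, takes a point from world to camera coordinates). Camera axes: x right, y down, z forward; pixel columns grow to the right and rows downward; lengths in m; the calibration is good to about 2 mm. A picture is of the moment at which its call begins: read the wrist's pose just before it. get_calibration takes no time and is no camera call; for the wrist camera it gives the pose at the moment of the call.
- bot.hand_in(): hands the job in, once; it reports no verdict.
Trained networks look in the newest picture that a camera, given by its name, has taken for a name from the list of things; names that differ only in an ending like _2 or _b are one class to them, and where a whole thing is asked for, a point or a joint stands for the part that bears it (a point fixed in the world has none). Each returns a list of dicts, best first, with "confidence" (0 to 1); they miss things now and then, are a little off and sometimes report something else, mostly with a low value. They report only what shows in the picture. A call takes as long as a camera call. They do not tell look-alikes from the thing itself.
- finder.find_in(camera, target): "bbox" ([left, top, width, height] in pixels, round what is visible of it).
- finder.place_of(camera, target): "location" ([column, row] in pixels: a listed point, or the origin of a listed thing).
The state is a dict: "t": time; "q": joint angles; "joint_vel": joint speeds; "joint_torque": joint torques, N m; "eef_pos": TCP position; "tool_rot": TCP orientation; "contact_force": force on the tool from outside, world axes, zero at the start; "torque": the same for the moment, N m; "gripper_width": opening from 0.0 (shut) to 1.0 (fully open).
Only numpy, scipy, OpenCV 4.12 (cv2) and the standard library are available. Lean on these libraries where they do the work, as an engineer would, in place of code of your own. Each camera call takes 0.05 s, during which the arm holds its last target. There are 200 camera calls.

### The job

Open the dial padlock that lies in its rest: turn the dial until its pointer has clicked into the notch in line with the shackle, then pull the shackle straight out as far as it goes. Lift the open lock out of the rest by its shackle and finish holding it up still in the gripper, with the lock more than 15 cm above the table; leave the dishes, bottle, cup and spatula where they stand.

Things in the scene. Friction and masses are not known exactly. Their poses are not given: they have to be found in the camera images.
- rest: Fixed low black block, 86 x 100 mm, 25 mm high, in which the lock lies; same yaw. Origin under the lock's centre, on the table. Steel edges on its top: a stop 8 mm high on the shackle side (outer face 38 mm from the origin along -x; the shackle passes above it), cheeks 12 mm high left and right, a lip 4 mm high behind. Nothing is under the shackle's outer end.
- lock: Loose steel padlock, about 0.28 kg, on its back, dial up. Body 60 (x) x 74 (y) x 28 mm (z); origin at the centre of its underside, 25 mm above the table in the rest; z up out of the dial face; the shackle sticks out along -x. A pale index mark on the face's -x edge shows the opening direction. When lifted by the shackle the body may droop; that does not matter.
- lock_center (a point): Centre of the padlock's body, 14 mm above its underside.
- dial_grip (a point): On the dial's axis, 43 mm above the lock's underside, mid height of the steel bar that turns the dial. Axes turn with the dial: bar along x, from +20 to -25 mm, 10 mm thick but its pointer end (-x, last 13 mm) only 5 mm thick with a black line on top; 17 mm high (top 51.5 mm above the lock's underside). It stands on a black disc 52 mm across, top 34.5 mm above the underside.
- dial (a joint): Dial angle in the lock, rad: 0 = pointer at the index mark and shackle (lock's -x), the only angle that frees the shackle (within about 0.15); positive = counterclockwise from above. Starts between 0.7 and 1.5, range -2.6 to 2.6. Click notches every 0.524 rad (0 is one), some 0.05 N m to pass, about 0.1 rad of play either way in a notch.
- shackle_crown (a point): Middle of the shackle's straight outer cross bar, 86 mm from the lock's centre along its -x axis when shut, 17 mm above the lock's underside (42 mm above the table in the rest). The bar is 44 mm long along y, 10 mm thick along x and 12 mm high. Between it and the lock's body is an open window 51 mm (x) by 48 mm (y, between the two 10 mm round legs); nothing stands under the bar.
- shackle (a joint): How far the shackle is pulled out of the lock, m: 0 shut, 0.016 fully open (end stop), along the lock's -x axis. Slides with about 1.2 N of friction when the dial is at 0 and stays where it is left.
- dishes: Loose stack of three white dishes, 110 mm across, 42 mm high, left of the rest as seen from the robot. Origin under its centre. Leave alone.
- sauce: Loose brown glass bottle with a paper label, 54 mm across, 130 mm high, behind and right of the rest. Origin under its centre. Leave alone.
- cup: Loose white cup, 72 mm across, 75 mm high, to the left. Origin under its centre. Leave alone.
- spatula: Loose spatula lying flat, to the right. Leave alone.
Not all that is in view belongs to the job. What is shaped like the rest but purple is not meant.

How it is judged:
By the outcome, as a careful person would: the job done as asked, in the order asked, and still so for the second after the job is handed in, while the arm keeps its last pose, push and grip.
It also fails if it takes over 48 s, if anything falls off the work surface, if the arm or the gripper's body presses on something with over 40 N, if the wrist force passes 120 N, or if a joint passes its speed limit or range.

## Working session

There is one attempt and no reset: what is moved stays moved. The work goes in short steps, Python scripts to look and compute and a tool call to move; the robot and the scene stay as the last step left them, time stands still between calls to the robot, and variables do not carry over. Pictures are saved under pics/ and viewed, about 8 in all and at most 12, crops included, and the job is handed in when it is done.

Besides the shell and the picture viewer there is one more tool, called after "Call:" as name(argument=value, ...), one argument or row to a line, values as JSON. jog_arm: Moves the arm, as the interface text tells. Shift numbers are shares of 20 cm and turn numbers shares of 180 degrees, none past 1 either way. Its arguments: {"type":"object","properties":{"plan":{"type":"array","items":{"type":"object","properties":{"x":{"type":"number","minimum":-1,"maximum":1},"y":{"type":"number","minimum":-1,"maximum":1},"z":{"type":"number","minimum":-1,"maximum":1},"wx":{"type":"number","minimum":-1,"maximum":1},"wy":{"type":"number","minimum":-1,"maximum":1},"wz":{"type":"number","minimum":-1,"maximum":1}}}},"hand":{"type":"number"},"grip_force":{"type":"number"}},"required":["plan"]}

```bash
mkdir -p pics; ls; cat > h.py <<'E'
import numpy as np, cv2
from station import monitor, cams, bot, finder
from scipy.spatial.transform import Rotation as R
def ray(name,px):
    c=cams.get_calibration(name);T=np.array(c["extrinsics"]);Rm=T[:3,:3];o=-Rm.T@T[:3,3]
    d=Rm.T@np.array([(px[0]-c["cx"])/c["fx"],(px[1]-c["cy"])/c["fy"],1]);return o,d
def onz(name,px,z):
    o,d=ray(name,px);return o+d*(z-o[2])/d[2]
def proj(name,p):
    c=cams.get_calibration(name);T=np.array(c["extrinsics"]);q=T[:3,:3]@np.array(p)+T[:3,3]
    return [c["fx"]*q[0]/q[2]+c["cx"],c["fy"]*q[1]/q[2]+c["cy"]]
def save(name,f,crop=None,s=1):
    im=cams.read_camera(name)
    if crop: im=im[crop[1]:crop[3],crop[0]:crop[2]]
    im=cv2.resize(im,None,fx=s,fy=s,interpolation=cv2.INTER_CUBIC)
    cv2.imwrite("pics/"+f,im[:,:,::-1])
def rot():
    w,x,y,z=monitor.get_obs()["tool_rot"];return R.from_quat([x,y,z,w])
E
python3 - <<'E'
from h import *
np.set_printoptions(precision=4,suppress=True)
a=cams.read_camera("scene");b=cams.read_camera("side");w=cams.read_camera("wrist")
o=np.zeros((600,800,3),np.uint8)
o[:300,:400]=cv2.resize(w,(400,250))[0:0].sum() if 0 else 0
o[:250,:400]=cv2.resize(w,(400,250));o[:250,400:]=cv2.resize(b,(400,250));o[250:600,:560]=cv2.resize(a,(560,350))
cv2.imwrite("pics/all.png",o[:,:,::-1])
Z={"lock":.025,"lock_center":.039,"dial_grip":.068,"shackle_crown":.042,"rest":0}
for c in ("scene","side","wrist"):
    cal=cams.get_calibration(c);print(c,cal["fx"],ray(c,(320,200)))
    for n in Z:
        for d in finder.place_of(c,n)[:3]: print(n,np.round(d["location"]),round(d["confidence"],2),onz(c,d["location"],Z[n]))
print(monitor.get_obs())
E
```

```text
pics
scene 377.61590953749163 (array([0.8702, 0.3498, 0.7835]), array([-0.3842, -0.4477, -0.8075]))
lock [326. 264.] 0.87 [0.6084 0.0737 0.025 ]
lock_center [329. 261.] 0.72 [0.6051 0.0781 0.039 ]
dial_grip [326. 256.] 0.74 [0.6127 0.0756 0.068 ]
shackle_crown [343. 229.] 0.76 [0.5263 0.0356 0.042 ]
rest [367. 166.] 0.84 [ 0.3218 -0.096   0.    ]
rest [326. 267.] 0.71 [ 0.6058  0.0707 -0.    ]
side 458.23985133899487 (array([0.1248, 0.7352, 0.755 ]), array([ 0.3819, -0.7037, -0.5994]))
lock [274. 240.] 0.69 [0.6118 0.0696 0.025 ]
lock [275. 242.] 0.61 [0.6072 0.0728 0.025 ]
lock [274. 252.] 0.25 [0.5915 0.1024 0.025 ]
lock_center [271. 238.] 0.82 [0.6147 0.0775 0.039 ]
dial_grip [273. 226.] 0.59 [0.6138 0.0677 0.068 ]
shackle_crown [309. 240.] 0.61 [0.5303 0.0466 0.042 ]
rest [412. 246.] 0.92 [ 0.3213 -0.0892 -0.    ]
rest [275. 252.] 0.61 [0.6052 0.0808 0.    ]
wrist 337.18839220662136 (array([0.6759, 0.0718, 0.3728]), array([ 0.001 , -0.2726, -0.9621]))
lock [254. 102.] 0.64 [0.611  0.0738 0.025 ]
lock [248. 100.] 0.18 [0.6057 0.0762 0.025 ]
lock_center [251.  96.] 0.85 [0.6108 0.0788 0.039 ]
lock_center [367. 190.] 0.26 [ 0.7239 -0.0118  0.039 ]
dial_grip [248.  98.] 0.65 [0.6137 0.0769 0.068 ]
shackle_crown [169. 126.] 0.87 [0.5312 0.0517 0.042 ]
rest [ 27. 233.] 0.74 [ 0.3298 -0.0745  0.    ]
rest [365. 188.] 0.26 [ 0.7276 -0.0203  0.    ]
{'t': 0.9, 'q': array([-0.1081,  0.477 ,  0.0224,  1.5554, -0.0115,  1.1093, -0.0831]), 'joint_vel': array([ 0.0003,  0.0024, -0.001 , -0.0007,  0.0003,  0.0004,  0.0014]), 'joint_torque': array([ -0.0009, -59.6302,   1.6057, -28.1543,   0.0125,   0.0016,
        -0.    ]), 'eef_pos': array([0.675 , 0.    , 0.2313]), 'tool_rot': array([0.    , 0.7071, 0.7071, 0.    ]), 'contact_force': array([ 0.1644,  0.5802, -0.0208]), 'torque': array([-0.0156, -0.0009,  0.0259]), 'gripper_width': 1.0012772099914231}
```

View pics/all.png

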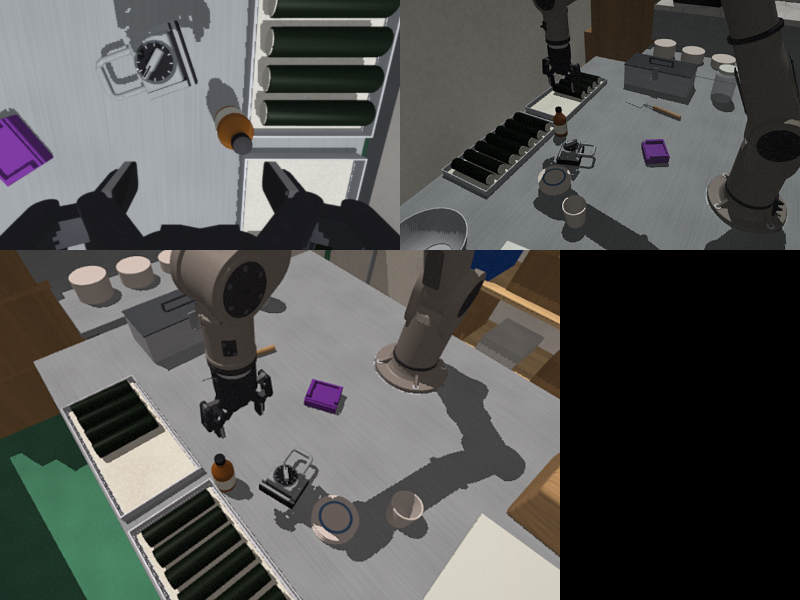

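Two candidates: the purple block (scene 367,166; wrist 27,233) and the black block carrying the lock (scene 326,264; wrist 250,100). The black one, with lock, dial and shackle, fits the description. I'll confirm it in a crop and fit its pose.

```bash
cat > fit.py <<'E'
from h import *
from scipy.optimize import least_squares
def fit(views=("scene","side","wrist"),s=0.0,verbose=1):
    P={"lock":[0,0,.025],"lock_center":[0,0,.039],"dial_grip":[0,0,.068],"shackle_crown":[-.086-s,0,.042]}
    obs=[]
    for c in views:
        cams.read_camera(c)
        for n in P:
            for d in finder.place_of(c,n)[:1]:
                if d["confidence"]>.4: obs.append((c,n,d["location"]))
    def w(v,p): c,s_=np.cos(v[2]),np.sin(v[2]); return [v[0]+c*p[0]-s_*p[1],v[1]+s_*p[0]+c*p[1],p[2]]
    f=lambda v:np.concatenate([np.array(proj(c,w(v,P[n])))-l for c,n,l in obs])
    r=least_squares(f,[.61,.076,.33],loss="soft_l1",x_scale=[.01,.01,.1])
    if verbose: print(r.x,np.round(f(r.x),1))
    return r.x,w
E
python3 - <<'E'
from fit import *
np.set_printoptions(precision=4,suppress=True)
v,w=fit()
im=cams.read_camera("wrist").copy();x0,y0,x1,y1=140,20,340,170
s=4;im=cv2.resize(im[y0:y1,x0:x1],None,fx=s,fy=s,interpolation=cv2.INTER_CUBIC)
def L(pts,col):
    q=np.array([(np.array(proj("wrist",w(v,p)))+.5-[x0,y0])*s for p in pts]).astype(int);cv2.polylines(im,[q],True,col,1)
L([[-.03,-.037,.053],[.03,-.037,.053],[.03,.037,.053],[-.03,.037,.053]],(255,0,0))
L([[-.091,-.022,.048],[-.081,-.022,.048],[-.081,.022,.048],[-.091,.022,.048]],(0,255,0))
L([[.026*np.cos(a),.026*np.sin(a),.0595] for a in np.arange(0,6.28,.2)],(255,255,0))
for a in (.7,1.05,1.5): L([[0,0,.0765],[-.025*np.cos(a),-.025*np.sin(a),.0765]],(0,255,255))
cv2.imwrite("pics/w1.png",im[:,:,::-1])
for n in("dishes","sauce","cup"):
    for c in("scene","side"):
        for d in finder.place_of(c,n)[:1]: print(n,c,d["confidence"],onz(c,d["location"],0))
E
```

```text
[0.6103 0.0757 0.3322] [-1.4 -1.2  1.   5.   1.9 -2.   3.7  3.9 -1.6 -2.   2.4  2.4 -3.   2.1
 -1.4 -1.8  1.3 -2.3  2.2  2.9 -2.6  0.2 -1.   1. ]
dishes scene 0.66 [0.587  0.2241 0.    ]
dishes side 0.96 [0.5744 0.2296 0.    ]
sauce scene 0.84 [ 0.7387 -0.0234  0.    ]
sauce side 0.71 [ 0.7245 -0.025   0.    ]
cup side 0.69 [0.582  0.2307 0.    ]
```

View pics/w1.png

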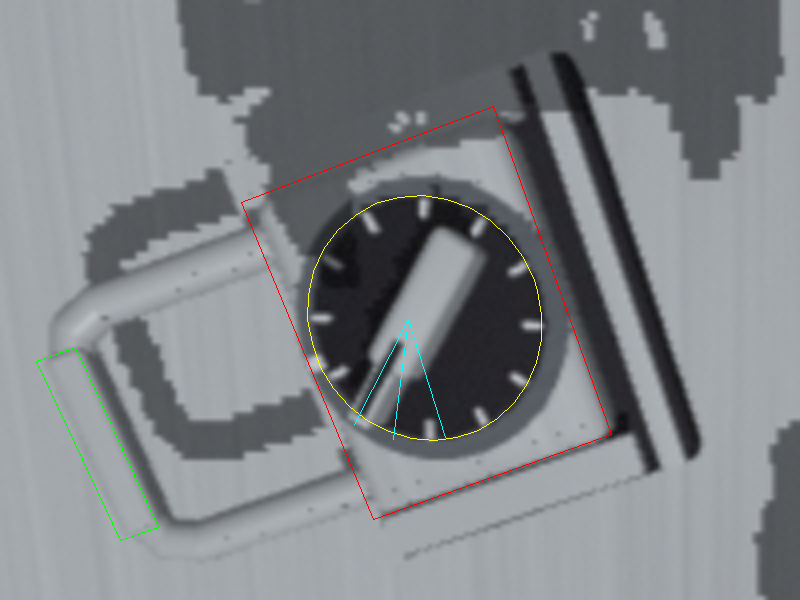

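The black rest (crop centre 430,315) holds the padlock, and its pointer sits at about 0.7 rad (crop 370,415). The fit is good to about 2 mm. I'll move above the dial and look again from close by.

Call:
jog_arm(
  plan=[
    {"x":0.13,"y":-0.1,"z":0.1,"wz":0.035},
    {"x":0.25,"y":-0.2,"z":0.2,"wz":0.07},
    {"x":0.38,"y":-0.315,"z":0.3,"wz":0.105},
    {"x":0.38,"y":-0.315,"z":0.33,"wz":0.14},
    {"x":0.38,"y":-0.315,"z":0.33,"wz":0.172},
    {"x":0.38,"y":-0.315,"z":0.33,"wz":0.172},
    {"x":0.38,"y":-0.315,"z":0.33,"wz":0.172},
    {"x":0.38,"y":-0.315,"z":0.33,"wz":0.172},
  ],
  hand=0.0,
)

```text
invalid input at $.plan[0]: expected keys x, y, z, wx, wy, wz
```

```bash
cat > ov.py <<'E'
from fit import *
def ov(v,w,f,x0,y0,x1,y1,s,angs,sh=0):
    im=cams.read_camera("wrist").copy()
    im=cv2.resize(im[y0:y1,x0:x1],None,fx=s,fy=s,interpolation=cv2.INTER_CUBIC)
    def L(pts,col):
        q=np.array([(np.array(proj("wrist",w(v,p)))+.5-[x0,y0])*s for p in pts]).astype(int);cv2.polylines(im,[q],True,col,1)
    L([[-.03,-.037,.053],[.03,-.037,.053],[.03,.037,.053],[-.03,.037,.053]],(255,0,0))
    L([[-.091-sh,-.022,.048],[-.081-sh,-.022,.048],[-.081-sh,.022,.048],[-.091-sh,.022,.048]],(0,255,0))
    L([[.026*np.cos(a),.026*np.sin(a),.0595] for a in np.arange(0,6.28,.2)],(255,255,0))
    for a in angs:
        c,n=np.cos(a),np.sin(a)
        L([[c*x-n*y,n*x+c*y,.0765] for x,y in((.02,.005),(-.012,.005),(-.012,.0025),(-.025,.0025),(-.025,-.0025),(-.012,-.0025),(-.012,-.005),(.02,-.005))],(0,255,255))
    cv2.imwrite("pics/"+f,im[:,:,::-1])
E
python3 - <<'E'
from ov import *
np.set_printoptions(precision=4,suppress=True)
v,w=fit(("wrist",))
v,w=fit()
o=monitor.get_obs();print(o["t"],o["eef_pos"],o["tool_rot"],o["gripper_width"])
ov(v,w,"w2.png",120,40,520,340,2,(.7,))
E
```

```text
[0.6112 0.0761 0.3285] [-0.6 -0.5  2.3  1.2 -4.6 -0.1  0.8 -0.3]
[0.6103 0.0745 0.3364] [-1.4 -2.7  1.8  2.3 -1.1 -0.4  1.5  4.  -1.8 -1.6 -2.2 -0.6  1.   0.8
  1.3 -0.4 -1.  -1.4  1.2  3.7 -3.  -0.2  0.8  0. ]
3.0 [ 0.675  -0.      0.2313] [0.     0.7071 0.7071 0.    ] 1.0025976880149432
```

View pics/w2.png

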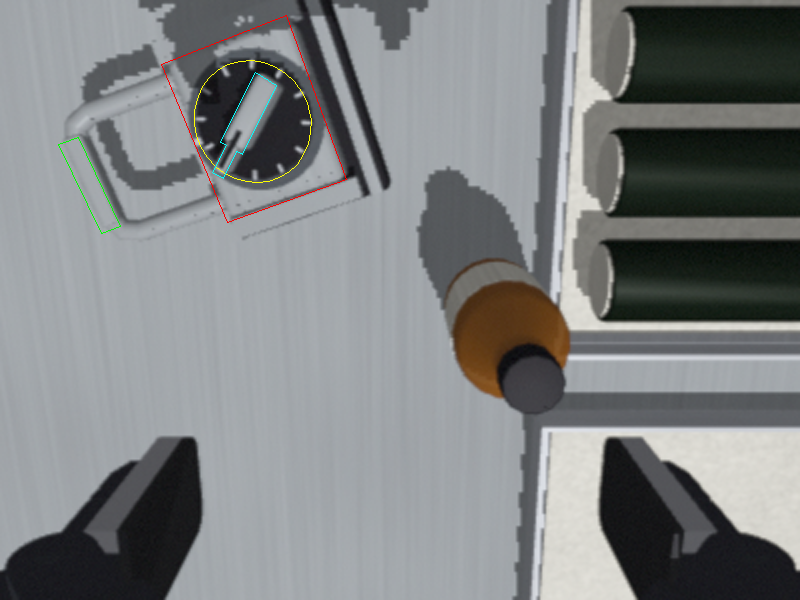

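The call was refused because every row needs all six keys. The picture therefore shows the old view, and the 0.7 rad bar outline fits (crop 250,115).

Call:
jog_arm(
  plan=[
    {"x":0.13,"y":-0.1,"z":0.1,"wx":0,"wy":0,"wz":0.035},
    {"x":0.25,"y":-0.2,"z":0.2,"wx":0,"wy":0,"wz":0.07},
    {"x":0.38,"y":-0.315,"z":0.3,"wx":0,"wy":0,"wz":0.105},
    {"x":0.38,"y":-0.315,"z":0.33,"wx":0,"wy":0,"wz":0.14},
    {"x":0.38,"y":-0.315,"z":0.33,"wx":0,"wy":0,"wz":0.172},
    {"x":0.38,"y":-0.315,"z":0.33,"wx":0,"wy":0,"wz":0.172},
    {"x":0.38,"y":-0.315,"z":0.33,"wx":0,"wy":0,"wz":0.172},
    {"x":0.38,"y":-0.315,"z":0.33,"wx":0,"wy":0,"wz":0.172},
  ],
  hand=0.0,
)

```text
t: 3.72
eef_pos: [0.6126, 0.0757, 0.1658]
tool_rot: [0.0, 0.87, 0.494, 0.0]
contact_force: [0.6, -0.1, -0.3]
gripper_width: 0.499
```

```bash
python3 - <<'E'
from ov import *
np.set_printoptions(precision=4,suppress=True)
v,w=fit(("wrist",))
v,w=fit(("scene","side","wrist","wrist","wrist"))
ov(v,w,"w3.png",120,40,520,340,2,(.7,))
E
```

```text
[0.6106 0.0758 0.3364] [ 0.7 -2.3  3.9  1.9 -2.  -0.8 -0.7  1.2]
[0.6103 0.0756 0.3125] [-0.1  1.9  2.2  1.5  2.2  0.7 -0.2  4.8 -1.1 -1.3  2.  -2.1 -2.9  4.3
 -0.   1.8  1.9 -1.9  3.9  4.8 -4.   2.  -2.5  2.4 -0.5 -3.1  3.4 -0.9
 -4.6  0.8  0.4 -2.1  1.7  1.2 -1.3  0.7  1.  -0.1]
```

View pics/w3.png

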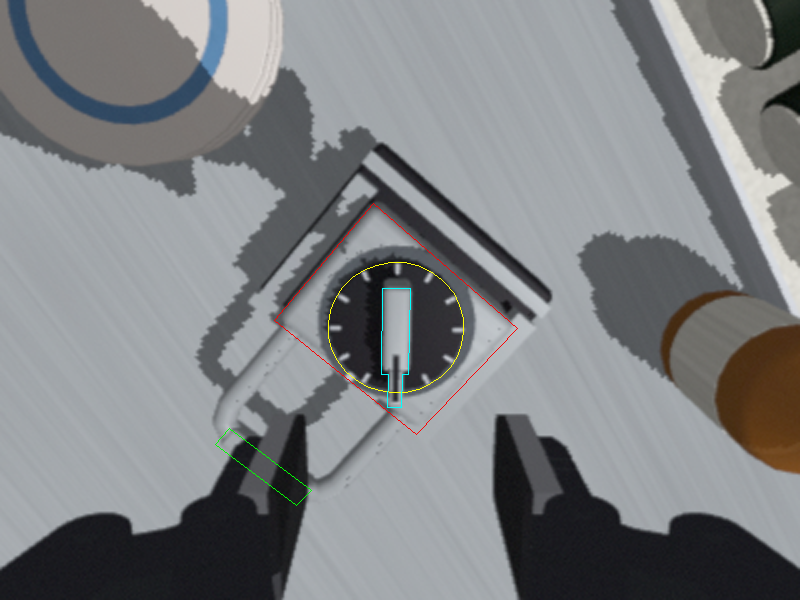

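The bar (crop 396,335) lies straight between the jaws, with its true centre about 1–2 mm further along tool +x. Next I descend to the bar.

Call:
jog_arm(
  plan=[
    {"x":0.005,"y":-0.006,"z":0.17,"wx":0,"wy":0,"wz":0},
    {"x":0.005,"y":-0.006,"z":0.33,"wx":0,"wy":0,"wz":0},
    {"x":0.005,"y":-0.006,"z":0.44,"wx":0,"wy":0,"wz":0},
    {"x":0.005,"y":-0.006,"z":0.51,"wx":0,"wy":0,"wz":0},
    {"x":0.005,"y":-0.006,"z":0.51,"wx":0,"wy":0,"wz":0},
    {"x":0.005,"y":-0.006,"z":0.51,"wx":0,"wy":0,"wz":0},
  ],
)

```text
t: 5.77
eef_pos: [0.6112, 0.0774, 0.0629]
tool_rot: [-0.0, 0.87, 0.493, -0.001]
contact_force: [0.4, 0.5, 0.3]
gripper_width: 0.502
```

Call:
jog_arm(
  plan=[
    {"x":0,"y":0,"z":0,"wx":0,"wy":0,"wz":0},
    {"x":0,"y":0,"z":0,"wx":0,"wy":0,"wz":0},
    {"x":0,"y":0,"z":0,"wx":0,"wy":0,"wz":0},
    {"x":0,"y":0,"z":0,"wx":0,"wy":0,"wz":0},
    {"x":0,"y":0,"z":0,"wx":0,"wy":0,"wz":0},
    {"x":0,"y":0,"z":0,"wx":0,"wy":0,"wz":0},
    {"x":0,"y":0,"z":0,"wx":0,"wy":0,"wz":0},
    {"x":0,"y":0,"z":0,"wx":0,"wy":0,"wz":0},
  ],
  hand=-1,
  grip_force=30,
)

```text
t: 6.43
eef_pos: [0.6122, 0.0775, 0.0644]
tool_rot: [0.0, 0.87, 0.493, 0.001]
contact_force: [-0.9, 0.4, 5.5]
gripper_width: 0.11
```

Gripped at 9.4 mm. Now I turn the dial clockwise by about 0.71 rad.

Call:
jog_arm(
  plan=[
    {"x":0,"y":0,"z":-0.004,"wx":0,"wy":0,"wz":0.03},
    {"x":0,"y":0,"z":-0.004,"wx":0,"wy":0,"wz":0.06},
    {"x":0,"y":0,"z":-0.004,"wx":0,"wy":0,"wz":0.09},
    {"x":0,"y":0,"z":-0.004,"wx":0,"wy":0,"wz":0.12},
    {"x":0,"y":0,"z":-0.004,"wx":0,"wy":0,"wz":0.15},
    {"x":0,"y":0,"z":-0.004,"wx":0,"wy":0,"wz":0.18},
    {"x":0,"y":0,"z":-0.004,"wx":0,"wy":0,"wz":0.21},
    {"x":0,"y":0,"z":-0.004,"wx":0,"wy":0,"wz":0.226},
    {"x":0,"y":0,"z":-0.004,"wx":0,"wy":0,"wz":0.226},
    {"x":0,"y":0,"z":-0.004,"wx":0,"wy":0,"wz":0.226},
    {"x":0,"y":0,"z":-0.004,"wx":0,"wy":0,"wz":0.226},
  ],
)

```text
t: 7.35
eef_pos: [0.6121, 0.0773, 0.0651]
tool_rot: [0.0, 0.987, 0.16, 0.0]
contact_force: [0.1, -0.9, -2.4]
gripper_width: 0.104
```

```bash
python3 -c "
from h import *
o=monitor.get_obs();print(o['contact_force'],o['torque'],o['tool_rot'],o['gripper_width'],rot().as_matrix()[:,0])"
```

```text
[ 0.07528419 -0.85985875 -2.38076215] [-0.3110799  -0.12510621  0.03568836] [7.61344679e-05 9.87080516e-01 1.60224437e-01 4.23047022e-04] 0.1039049357002631 [9.48655902e-01 3.16308904e-01 8.10765742e-04]
```

Turned, and the tool now lines up with the lock's yaw (0.322). Next I release, rise and check.

Call:
jog_arm(
  plan=[
    {"x":0,"y":0,"z":0,"wx":0,"wy":0,"wz":0},
    {"x":0,"y":0,"z":0,"wx":0,"wy":0,"wz":0},
    {"x":0,"y":0,"z":0,"wx":0,"wy":0,"wz":0},
    {"x":0,"y":0,"z":-0.1,"wx":0,"wy":0,"wz":0},
    {"x":0,"y":0,"z":-0.25,"wx":0,"wy":0,"wz":0},
    {"x":0,"y":0,"z":-0.4,"wx":0,"wy":0,"wz":0},
    {"x":0,"y":0,"z":-0.5,"wx":0,"wy":0,"wz":0},
    {"x":0,"y":0,"z":-0.5,"wx":0,"wy":0,"wz":0},
    {"x":0,"y":0,"z":-0.5,"wx":0,"wy":0,"wz":0},
  ],
  hand=0.0,
)

```text
t: 8.1
eef_pos: [0.6128, 0.0777, 0.1666]
tool_rot: [-0.0, 0.987, 0.16, 0.002]
contact_force: [-0.5, 1.0, -1.0]
gripper_width: 0.502
```

```bash
python3 - <<'E'
from ov import *
np.set_printoptions(precision=4,suppress=True)
v,w=fit(("scene","side","wrist","wrist"))
v=np.array([.6115,.0775,.325])
ov(v,w,"w4.png",120,40,520,340,2,(0,))
E
```

```text
[0.609  0.0757 0.3301] [-0.4 -2.4  0.5  1.2  0.2  2.3  2.3  1.5 -1.9 -0.   3.5 -0.9 -2.6  2.8
  2.  -0.6  0.3 -1.2  3.3  1.9 -0.4  0.1  2.5 -0.5 -0.4 -0.3  2.3  1.1
 -2.5  0.  -0.9 -0.1]
```

View pics/w4.png

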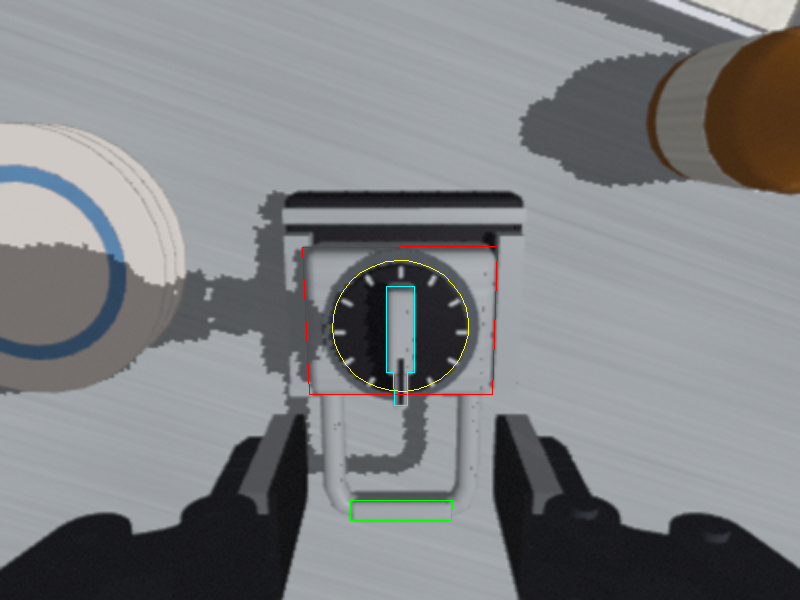

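The pointer is at the index mark (crop 400,400) and the dial reads about 0. The model pose (0.6115, 0.0775, 0.325) matches the body and the crown bar (crop 401,510). Now I go to the crown, turning 90°.

Call:
jog_arm(
  plan=[
    {"x":-0.06,"y":0,"z":0,"wx":0,"wy":0,"wz":-0.038},
    {"x":-0.12,"y":0,"z":0,"wx":0,"wy":0,"wz":-0.076},
    {"x":-0.18,"y":0,"z":0,"wx":0,"wy":0,"wz":-0.114},
    {"x":-0.24,"y":0,"z":0,"wx":0,"wy":0,"wz":-0.152},
    {"x":-0.3,"y":0,"z":0,"wx":0,"wy":0,"wz":-0.19},
    {"x":-0.36,"y":0,"z":0,"wx":0,"wy":0,"wz":-0.228},
    {"x":-0.4,"y":0,"z":0,"wx":0,"wy":0,"wz":-0.266},
    {"x":-0.436,"y":0,"z":0,"wx":0,"wy":0,"wz":-0.304},
    {"x":-0.436,"y":0,"z":0,"wx":0,"wy":0,"wz":-0.342},
    {"x":-0.436,"y":0,"z":0,"wx":0,"wy":0,"wz":-0.38},
    {"x":-0.436,"y":0,"z":0,"wx":0,"wy":0,"wz":-0.418},
    {"x":-0.436,"y":0,"z":0,"wx":0,"wy":0,"wz":-0.456},
  ],
  hand=-0.2,
)

```text
t: 10.15
eef_pos: [0.5293, 0.0496, 0.1652]
tool_rot: [0.0, 0.637, 0.771, 0.0]
contact_force: [-0.3, -0.3, -0.2]
gripper_width: 0.401
```

Call:
jog_arm(
  plan=[
    {"x":0,"y":0,"z":0.1,"wx":0,"wy":0,"wz":-0.036},
    {"x":0,"y":0,"z":0.2,"wx":0,"wy":0,"wz":-0.044},
    {"x":0,"y":0,"z":0.25,"wx":0,"wy":0,"wz":-0.044},
    {"x":0,"y":0,"z":0.25,"wx":0,"wy":0,"wz":-0.044},
    {"x":0,"y":0,"z":0.25,"wx":0,"wy":0,"wz":-0.044},
  ],
)

```text
t: 10.57
eef_pos: [0.5291, 0.0495, 0.1151]
tool_rot: [0.0, 0.583, 0.813, -0.0]
contact_force: [0.4, 0.7, -0.4]
gripper_width: 0.399
```

```bash
python3 - <<'E'
from ov import *
np.set_printoptions(precision=4,suppress=True)
v,w=fit(("wrist",))
v=np.array([.6115,.0775,.325]);m=rot().as_matrix();o=monitor.get_obs()
c=np.array(w(v,[-.086,0,.044-.019]));print(o["t"],o["q"],o["eef_pos"],np.arctan2(m[1,1],m[0,1]),"delta tool mm",(m.T@(c-o["eef_pos"]))*1e3)
ov(v,w,"w5.png",120,100,520,400,2,(0,))
E
```

```text
[0.61   0.0773 0.3389] [-0.7 -0.6  2.5  0.6 -0.4  0. ]
10.8167 [-0.2043  0.3886 -0.0084  2.0014  0.0051  0.7488  0.1115] [0.53   0.0498 0.1162] 0.32724525488624184 delta tool mm [ 0.2492 -0.1705 91.1578]
```

View pics/w5.png

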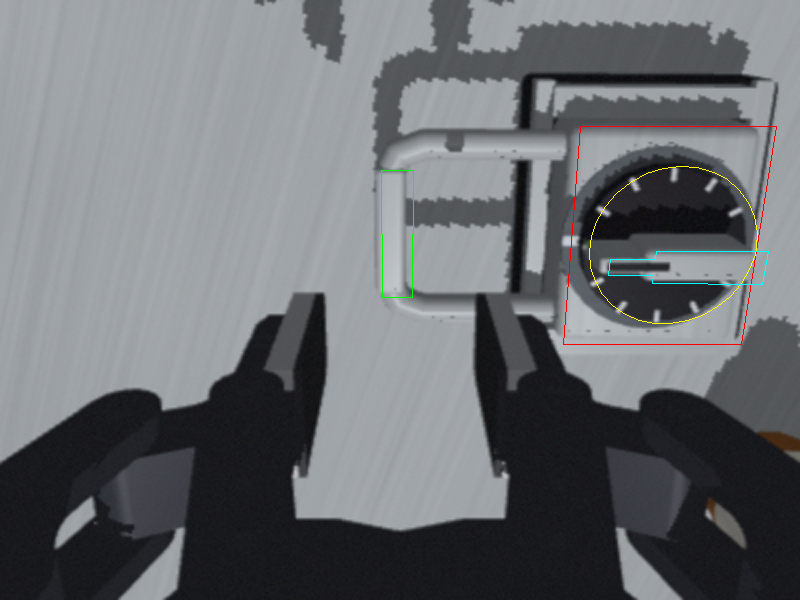

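The crown bar (crop 392,232) lies between the jaws' planes, about 1.5 mm toward tool −y. I descend and grip.

Call:
jog_arm(
  plan=[
    {"x":0,"y":-0.008,"z":0.1,"wx":0,"wy":0,"wz":0},
    {"x":0,"y":-0.008,"z":0.2,"wx":0,"wy":0,"wz":0},
    {"x":0,"y":-0.008,"z":0.3,"wx":0,"wy":0,"wz":0},
    {"x":0,"y":-0.008,"z":0.4,"wx":0,"wy":0,"wz":0},
    {"x":0,"y":-0.008,"z":0.45,"wx":0,"wy":0,"wz":0},
    {"x":0,"y":-0.008,"z":0.45,"wx":0,"wy":0,"wz":0},
    {"x":0,"y":-0.008,"z":0.45,"wx":0,"wy":0,"wz":0},
  ],
)

```text
t: 11.45
eef_pos: [0.5286, 0.0493, 0.0262]
tool_rot: [0.001, 0.582, 0.813, 0.001]
contact_force: [-0.8, -0.1, 0.7]
gripper_width: 0.396
```

Call:
jog_arm(
  plan=[
    {"x":0,"y":0,"z":0,"wx":0,"wy":0,"wz":0},
    {"x":0,"y":0,"z":0,"wx":0,"wy":0,"wz":0},
    {"x":0,"y":0,"z":0,"wx":0,"wy":0,"wz":0},
    {"x":0,"y":0,"z":0,"wx":0,"wy":0,"wz":0},
    {"x":0,"y":0,"z":0,"wx":0,"wy":0,"wz":0},
    {"x":0,"y":0,"z":0,"wx":0,"wy":0,"wz":0},
    {"x":0,"y":0,"z":0,"wx":0,"wy":0,"wz":0},
  ],
  hand=-1,
  grip_force=60,
)

```text
t: 12.03
eef_pos: [0.5292, 0.0493, 0.0267]
tool_rot: [0.001, 0.583, 0.813, 0.001]
contact_force: [-0.6, -0.2, 5.1]
gripper_width: 0.1
```

Call:
jog_arm(
  plan=[
    {"x":0,"y":-0.015,"z":0,"wx":0,"wy":0,"wz":0},
    {"x":0,"y":-0.03,"z":0,"wx":0,"wy":0,"wz":0},
    {"x":0,"y":-0.045,"z":0,"wx":0,"wy":0,"wz":0},
    {"x":0,"y":-0.06,"z":0,"wx":0,"wy":0,"wz":0},
    {"x":0,"y":-0.07,"z":0,"wx":0,"wy":0,"wz":0},
    {"x":0,"y":-0.075,"z":0,"wx":0,"wy":0,"wz":0},
    {"x":0,"y":-0.08,"z":0,"wx":0,"wy":0,"wz":0},
    {"x":0,"y":-0.085,"z":0,"wx":0,"wy":0,"wz":0},
    {"x":0,"y":-0.085,"z":0,"wx":0,"wy":0,"wz":0},
  ],
)

```text
t: 12.78
eef_pos: [0.5134, 0.0439, 0.0267]
tool_rot: [0.002, 0.583, 0.813, 0.001]
contact_force: [2.2, 0.2, 1.8]
gripper_width: 0.101
```

Moved 16.7 mm with little force, so I pull a little further to find the end stop.

Call:
jog_arm(
  plan=[
    {"x":0,"y":-0.01,"z":0,"wx":0,"wy":0,"wz":0},
    {"x":0,"y":-0.02,"z":0,"wx":0,"wy":0,"wz":0},
    {"x":0,"y":-0.02,"z":0,"wx":0,"wy":0,"wz":0},
    {"x":0,"y":-0.02,"z":0,"wx":0,"wy":0,"wz":0},
  ],
)

```text
t: 13.12
eef_pos: [0.5106, 0.043, 0.027]
tool_rot: [0.002, 0.582, 0.813, 0.002]
contact_force: [4.7, 2.6, 0.5]
gripper_width: 0.099
```

```bash
python3 - <<'E'
from ov import *
o=monitor.get_obs();print(o["t"],o["contact_force"],o["eef_pos"])
v=np.array([.6105,.0772,.325]);_,w=fit(("wrist",),.016)
ov(v,w,"w6.png",120,0,520,300,2,(0,),.016)
E
```

```text
13.1167 [4.71201975 2.57232098 0.54181354] [0.51064118 0.04297674 0.02698732]
[0.60724316 0.07677887 0.31309422] [-1.1  0.5  3.3  0.6  0.6 -0.7 -1.9 -0. ]
```

View pics/w6.png

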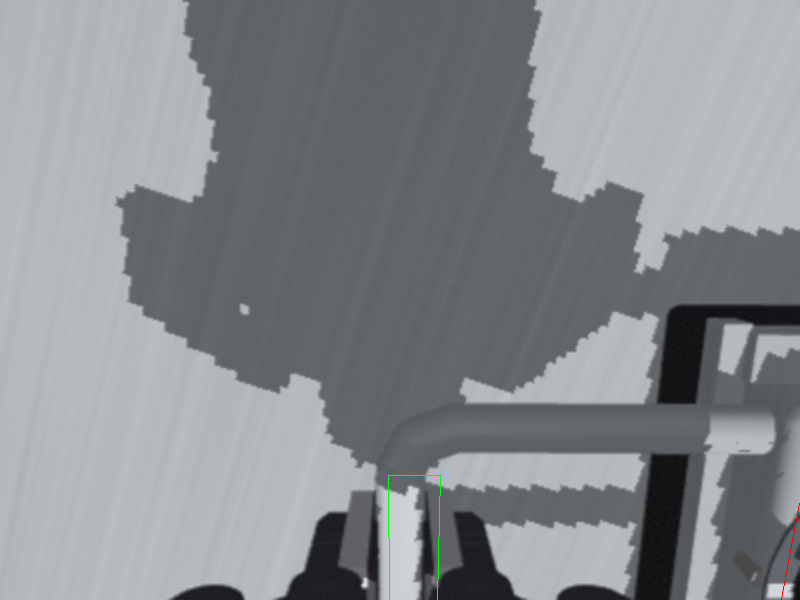

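The bar is held between the pads (crop 405,540) and the body sits behind the stop. The 5 N reading is ambiguous, so I pull slightly more.

Call:
jog_arm(
  plan=[
    {"x":0,"y":-0.005,"z":0,"wx":0,"wy":0,"wz":0},
    {"x":0,"y":-0.01,"z":0,"wx":0,"wy":0,"wz":0},
    {"x":0,"y":-0.01,"z":0,"wx":0,"wy":0,"wz":0},
    {"x":0,"y":-0.01,"z":0,"wx":0,"wy":0,"wz":0},
  ],
)

```text
t: 13.75
eef_pos: [0.5107, 0.043, 0.0273]
tool_rot: [0.003, 0.582, 0.813, 0.004]
contact_force: [8.2, 2.0, -1.0]
gripper_width: 0.097
```

Call:
jog_arm(
  plan=[
    {"x":0,"y":-0.01,"z":0,"wx":0,"wy":0,"wz":0},
    {"x":0,"y":-0.025,"z":0,"wx":0,"wy":0,"wz":0},
    {"x":0,"y":-0.025,"z":0,"wx":0,"wy":0,"wz":0},
    {"x":0,"y":-0.025,"z":0,"wx":0,"wy":0,"wz":0},
    {"x":0,"y":-0.025,"z":0,"wx":0,"wy":0,"wz":0},
  ],
)

```text
t: 14.17
eef_pos: [0.5108, 0.0431, 0.0282]
tool_rot: [0.006, 0.582, 0.813, 0.007]
contact_force: [13.9, 3.5, -6.3]
gripper_width: 0.099
```

The stop is firm: 14 N with no further motion. I ease off and lift.

Call:
jog_arm(
  plan=[
    {"x":0,"y":0.005,"z":0,"wx":0,"wy":0,"wz":0},
    {"x":0,"y":0.005,"z":0,"wx":0,"wy":0,"wz":0},
    {"x":0,"y":0.005,"z":-0.03,"wx":0,"wy":0,"wz":0},
    {"x":0,"y":0.005,"z":-0.06,"wx":0,"wy":0,"wz":0},
    {"x":0,"y":0.005,"z":-0.1,"wx":0,"wy":0,"wz":0},
    {"x":0,"y":0.005,"z":-0.15,"wx":0,"wy":0,"wz":0},
    {"x":0,"y":0.005,"z":-0.22,"wx":0,"wy":0,"wz":0},
    {"x":0,"y":0.005,"z":-0.3,"wx":0,"wy":0,"wz":0},
    {"x":0,"y":0.005,"z":-0.38,"wx":0,"wy":0,"wz":0},
    {"x":0,"y":0.005,"z":-0.46,"wx":0,"wy":0,"wz":0},
    {"x":0,"y":0.005,"z":-0.5,"wx":0,"wy":0,"wz":0},
    {"x":0,"y":0.005,"z":-0.5,"wx":0,"wy":0,"wz":0},
  ],
  grip_force=90,
)

```text
t: 15.17
eef_pos: [0.5102, 0.043, 0.13]
tool_rot: [0.007, 0.582, 0.813, 0.008]
contact_force: [0.3, -0.7, -3.9]
gripper_width: 0.091
```

Call:
jog_arm(
  plan=[
    {"x":0,"y":0,"z":-0.1,"wx":0,"wy":0,"wz":0},
    {"x":0,"y":0,"z":-0.2,"wx":0,"wy":0,"wz":0},
    {"x":0,"y":0,"z":-0.3,"wx":0,"wy":0,"wz":0},
    {"x":0,"y":0,"z":-0.4,"wx":0,"wy":0,"wz":0},
    {"x":0,"y":0,"z":-0.5,"wx":0,"wy":0,"wz":0},
    {"x":0,"y":0,"z":-0.6,"wx":0,"wy":0,"wz":0},
    {"x":0,"y":0,"z":-0.7,"wx":0,"wy":0,"wz":0},
    {"x":0,"y":0,"z":-0.8,"wx":0,"wy":0,"wz":0},
    {"x":0,"y":0,"z":-0.9,"wx":0,"wy":0,"wz":0},
    {"x":0,"y":0,"z":-0.9,"wx":0,"wy":0,"wz":0},
    {"x":0,"y":0,"z":-0.9,"wx":0,"wy":0,"wz":0},
    {"x":0,"y":0,"z":-0.9,"wx":0,"wy":0,"wz":0},
  ],
)

```text
t: 16.17
eef_pos: [0.5052, 0.0419, 0.3079]
tool_rot: [0.006, 0.582, 0.813, 0.007]
contact_force: [0.0, 0.8, -3.5]
gripper_width: 0.093
```

```bash
python3 - <<'E'
from h import *
o=monitor.get_obs();print(o)
a=cams.read_camera("scene");b=cams.read_camera("side");w=cams.read_camera("wrist")
for c in ("scene","side"): print([(n,d["confidence"],d["location"]) for n in("lock_center","shackle_crown") for d in finder.place_of(c,n)[:2]])
z=np.zeros((600,800,3),np.uint8)
z[:250,:400]=cv2.resize(w,(400,250));z[250:550,:400]=cv2.resize(a[120:345,180:480],(400,300));z[:300,400:]=cv2.resize(b[80:305,180:480],(400,300))
cv2.imwrite("pics/end.png",z[:,:,::-1])
E
```

```text
{'t': 16.1667, 'q': array([-2.01640642e-01,  1.19331439e-01, -4.22271241e-03,  1.86561202e+00,
        4.14923029e-05,  1.13794561e+00,  1.22461086e-01]), 'joint_vel': array([-0.00155794,  0.01100224, -0.00060807,  0.00701428, -0.00236699,
        0.00502829,  0.00104957]), 'joint_torque': array([ 1.81465672e-02, -4.00520432e+01,  3.44038066e-01, -3.13645005e+01,
       -1.71933701e-02, -4.14196858e-01, -9.43434934e-04]), 'eef_pos': array([0.50517919, 0.04186106, 0.30789963]), 'tool_rot': array([0.0061606 , 0.58202234, 0.81311898, 0.0070402 ]), 'contact_force': array([ 0.03524282,  0.82675619, -3.51151938]), 'torque': array([-0.11736832,  0.34335814, -0.01997855]), 'gripper_width': 0.09260476031635576}
[('lock_center', 0.79, [337.2, 177.6]), ('shackle_crown', 0.55, [363.8, 134.3])]
[('lock_center', 0.64, [267.5, 131.0]), ('shackle_crown', 0.9, [315.2, 134.1])]
```

View pics/end.png

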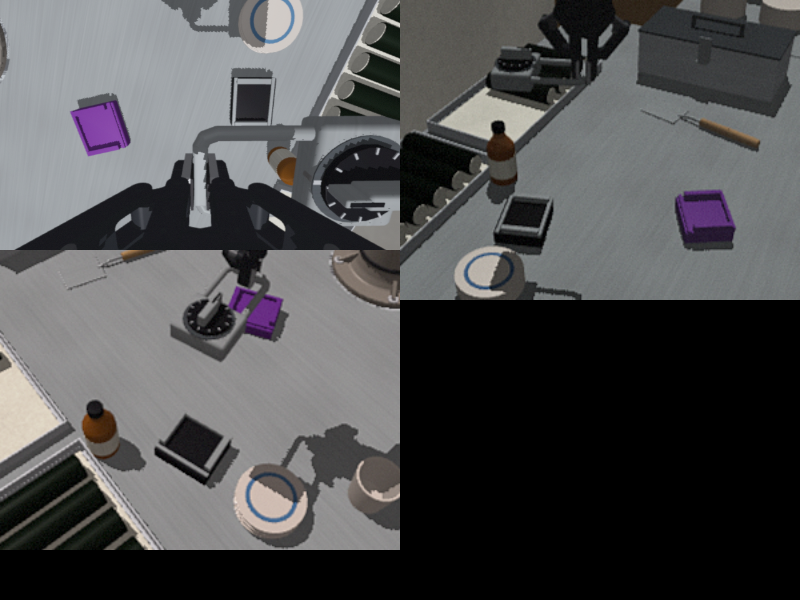

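The lock hangs nearly level in the gripper (lower-left panel 205,325), the rest is empty, and the dishes, bottle, cup and spatula are in place. One last check on stillness, height and the shackle opening, then I hand in.

```bash
python3 - <<'E'
from h import *
def tri(a,b):
    (o1,d1),(o2,d2)=ray("scene",a),ray("side",b)
    s=np.linalg.lstsq(np.c_[d1,-d2],o2-o1,rcond=None)[0];return (o1+d1*s[0]+o2+d2*s[1])/2
c=tri((337.2,177.6),(267.5,131.0));k=tri((363.8,134.3),(315.2,134.1));print(c,k,np.linalg.norm(c-k))
cams.read_camera("side");cams.read_camera("side")
o=monitor.get_obs();print(o["t"],o["eef_pos"],abs(o["joint_vel"]).max(),o["gripper_width"])
print(bot.hand_in())
E
```

```text
[0.59986884 0.07436757 0.321155  ] [0.50817465 0.03794829 0.32441274] 0.09871576533371725
16.6167 [0.50625403 0.04206795 0.30966704] 0.0022392289731198254 0.09352566500644413
the job is handed in; nothing more can be done
None
```

I opened the padlock, lifted it out of the rest by its shackle and handed the job in at 16.6 s of the 48 s allowed. The hand-in reports no verdict.

- **Dial:** I turned it about 0.71 rad clockwise, and the camera then showed the pointer at the index mark, in line with the shackle.
- **Shackle:** I pulled it out until it stopped firmly: the last pulls raised the force to about 14 N with no further movement. The gripper moved about 19.5 mm in all. I put the extra over the 16 mm of shackle travel down to the lock sliding in the rest.
- **Lift:** The lock hung nearly level and still in the gripper at about 90 N, with its centre about 32 cm above the table. The dishes, bottle, cup and spatula looked untouched in the last picture.

**Checks that disagreed:**
- The last measured distance from lock centre to shackle crown was 99 mm; fully open should be 102 mm. That is within the few millimetres of error in the network points.
- One move call was refused because its rows lacked some keys. Nothing moved.

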